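# Fetch the herb jar from behind the condiments

### The arm

A 6-joint arm with a two-finger parallel gripper is mounted at the origin on the work surface. World frame = base frame: x ahead of the robot, y to its left, z up, the work surface at z = 0. Lengths are in m, angles in degrees, forces in N, time in s.
With the tool pointing down it reaches from about 0.35 to 0.875 m from the base axis. Payload 4.2 kg.
Tool frame: the origin (TCP) lies midway between the tips of the shut fingers; the grasp point (between the pads) lies 19 mm behind it; y points along the fingers, z is the direction in which the jaws open and shut, and the axes are right-handed (so a half turn about y gives the same grasp; the last joint's range is limited). The gripper opens to 87 mm and grips with 3 to 60 N. Pads are 19 mm wide; open, the fingers measure 117 mm over their backs; the gripper's body (75 mm by 190 mm) begins 51 mm behind the grasp point.
Start: joints at [89.645, 22.042, 0.453, 0, -68.411, -14.817], TCP at [0.164, 0.603, 0.223] pointing down, gripper open.
Joint ranges: [-179.83, 179.83], [-69.29, 118.12], [-61.27, 80.66], [-181.25, 117.63], [-171.15, -9.14], [-177.46, 177.46]. Speed limits (degrees/s): [159.86, 159.86, 180, 180, 180, 180].

### API

Orientations are given as [roll, pitch, yaw] about the fixed x, y, z axes, in that order (R = Rz(yaw) Ry(pitch) Rx(roll)).
In Python, from workcell import env gives the robot as it stands. The module is installed in compiled form; this text tells all that it offers. Calls block until the motion is done:
- env.goto(position, orientation): joint-space move of the TCP to a pose.
- env.move_straight(position, rotation=None, rate=0.15, force_limit=None): straight line of the TCP; rotation=None keeps the orientation; rate is the mean speed in m/s. With force_limit (N) it stops when the force on the tool has changed by that much, and returns True; else False.
- env.set_joints(angles): joint-space move.
- env.gripper_to(opening, grasp_force=None): opening from 0.0 (shut) to 1.0 (fully open); grasp_force is the grip in N (None keeps the last); returns when the fingers have stopped.
- env.dwell(seconds).
- env.inverse_kinematics(position, orientation): joint angles nearest the present ones, or None.
- env.read_state(): the state.
- env.grab_frame(name): name is "scene" or "top" or "wrist"; returns a dict with "image" (384x512x3 uint8, blue, green, red), "fx", "fy", "cx", "cy" (pixels), "position" and "orientation" of the camera in the world. Camera axes: x right, y up, looking along -z (the intrinsics and any distortion apply to the point x, -y, -z); pixel columns grow to the right and rows downward; lengths in m; the calibration is good to about 2 mm. A picture is of the moment at which its call begins. There is no depth.
A pose or a line that the arm cannot do raises env.Unreachable and nothing moves.
- env.close_job(): hands the job in, once; it reports no verdict.
Trained networks look in a picture, given as the dict that the camera call returned (one of the last four; its "shot" number tells which), for a name from the list of things; names that differ only in an ending like _2 or _b are one class to them, and where a whole thing is asked for, a point or a joint stands for the part that bears it (a point fixed in the world has none). Each returns a list of dicts, best first, with "score" (0 to 1); they miss things now and then, are a little off and sometimes report something else, mostly with a low value. They report only what shows in the picture. A call takes as long as a camera call.
- env.search_frame(picture, thing): "xyz" ([x, y, z] in m, in world coordinates, good to about 4 mm: the middle of the surface that is visible of it).
- env.trace(picture, thing): "mask" (384x512 bool, what is visible of it).
The state is a dict: "clock": time; "joint_positions": joint angles; "qvel": joint speeds; "joint_torque": joint torques, N m; "position": TCP position; "tool_rot": TCP orientation; "force": force on the tool from outside, world axes, zero at the start; "wrist_torque": the same for the moment, N m; "opening": opening from 0.0 (shut) to 1.0 (fully open).
Only numpy, scipy, OpenCV 4.12 (cv2) and the standard library are available. Lean on these libraries where they do the work, as an engineer would, in place of code of your own. Each camera call takes 0.05 s, during which the arm holds its last target.

### The job

Clear the pepper mill, the flour shaker and the salt canister out of the steel condiment tray and stand all three on the grey side tray; only then lift out the low herb jar they were hemming in and stand it in the middle of the cork coaster. Once the jar is there, put the mill, the shaker and the canister back in the condiment tray, each on the very spot where it stood at the start, so remember who stood where. Keep everything upright, set things down rather than dropping them, and do not knock the mug or the steel bowl.

Things in the scene. Friction and masses are not known exactly. Their poses are not given: they have to be found in the camera images.
- caddy: the condiment tray: fixed open steel tray, 160 (x) x 210 (y) mm, walls 25 mm high and 4 mm thick, floor 4 mm thick. Origin at the centre of its underside; z up. At the start the herb jar stands on its floor near (+45, 0) mm and the mill, shaker and canister in any order near (-20, 0), (+45, +60) and (+45, -60) mm, in this tray's axes, each within about 5 mm. Its +x side faces away from the robot within about 15 degrees.
- side_tray: the side tray: fixed low grey plastic tray, 130 (x) x 230 (y) mm, rim 12 mm high and 4 mm thick, floor 4 mm thick, empty at the start. Origin at the centre of its underside, y along its length, z up. Spots at y = -75, 0 and +75 mm leave room for the fingers between three things.
- coaster: fixed round cork coaster, 90 mm across, 6 mm thick. Origin at the centre of its underside; place for the herb jar.
- mill: dark wooden pepper mill, turned, 120 mm tall: foot 50 mm across up to 30 mm, straight waist 44 mm across from 50 to 92 mm, head 46 mm across at 102 mm and a 16 mm knob on top. About 180 g. Origin at the centre of its underside, z up.
- shaker: plain steel flour shaker, round, 48 mm across and straight up to 85 mm, a rolled rim 49.6 mm across up to 91 mm, then a bevelled top with small dark holes, 110 mm tall. About 200 g. Origin at the centre of its underside, z up.
- canister: square white plastic salt canister, 46 x 46 mm up to 92 mm, white lid 48 x 48 mm up to 106 mm with a small grey tab, 110 mm tall. About 200 g. Origin at the centre of its underside, x and y square to its sides, z up. At the start its sides are square to the condiment tray's within 4 degrees.
- jar: squat green glass herb jar, 48 mm across and straight up to 36 mm, black lid 45 mm across, 48 mm tall in all. About 120 g. Origin at the centre of its underside, z up.
- mug: bystander: white mug, 80 mm across without its handle, 90 mm tall. Origin at the centre of its underside.
- bowl: bystander: small open steel bowl, 120 mm across, 50 mm tall. Origin at the centre of its underside.

How it is judged (in metres and radians):
On the way, in this order (a step that is already met when the one before it is completed fails the run):
1. mill, shaker and canister all stand released on the floor of the side tray (angle between each of mill, shaker, canister's own z axis and vertical below 0.1 rad and linear speed of each of mill, shaker, canister below 0.03 m/s and angular speed of each of mill, shaker, canister below 0.3 rad/s and contact force between each of mill, shaker, canister and the fingers below 0.05 N and x of mill in the frame of side_tray between -0.055 and 0.055 m and y of mill in the frame of side_tray between -0.105 and 0.105 m and z of each of mill, shaker, canister in the frame of side_tray below 0.009 m and x of shaker in the frame of side_tray between -0.055 and 0.055 m and y of shaker in the frame of side_tray between -0.105 and 0.105 m and x of canister in the frame of side_tray between -0.055 and 0.055 m and y of canister in the frame of side_tray between -0.105 and 0.105 m), for 0.2 s.
2. the herb jar stands released on the coaster, within 15 mm of its centre, while the other three still stand on the side tray (all of step 1 and angle between jar's own z axis and vertical below 0.1 rad and linear speed of jar below 0.03 m/s and angular speed of jar below 0.3 rad/s and contact force between jar and the fingers below 0.05 N and horizontal distance between jar and coaster below 0.015 m and z of jar in the frame of coaster below 0.01 m), for 0.2 s.
At the end, for the whole second after the job is handed in: The herb jar stands upright on the coaster, its centre within 15 mm of the coaster's; the mill, shaker and canister each stand upright within 15 mm of where that thing stood at the start (whichever way they are turned); all are released and at rest (angle between each of jar, mill, shaker, canister's own z axis and vertical below 0.1 rad and linear speed of each of jar, mill, shaker, canister below 0.03 m/s and angular speed of each of jar, mill, shaker, canister below 0.3 rad/s and contact force between each of jar, mill, shaker, canister and the fingers below 0.05 N and horizontal distance between jar and coaster below 0.015 m and z of jar in the frame of coaster below 0.01 m and distance of each of mill, shaker, canister from where it was at the start of the episode below 0.015 m); the robot touches nothing.
It fails at once if the mill, shaker, canister or jar is tipped over (past about 40 degrees) (angle between any of mill, shaker, canister, jar's own z axis and vertical above 0.7 rad).
It fails at once if the mill, shaker, canister or jar is dropped (falls free, faster than 0.8 m/s) ((linear speed of mill above 0.8 m/s and contact force between mill and anything else below 0.01 N) or (linear speed of shaker above 0.8 m/s and contact force between shaker and anything else below 0.01 N) or (linear speed of canister above 0.8 m/s and contact force between canister and anything else below 0.01 N) or (linear speed of jar above 0.8 m/s and contact force between jar and anything else below 0.01 N)).
It fails at once if the mug or steel bowl is pushed more than 30 mm or tipped (distance of any of mug, bowl from where it was at the start of the episode above 0.03 m or angle between any of mug, bowl's own z axis and vertical above 0.35 rad).
It also fails if it takes over 136 s, if anything falls off the work surface, if the arm or the gripper's body presses on something with over 40 N, if the wrist force passes 120 N, or if a joint passes its speed limit or range.

## Working session

There is one attempt and no reset: what is moved stays moved. The work goes in short steps, each a Python script; the robot and the scene stay as the last script left them, time stands still between calls to the robot, and variables do not carry over. Pictures are saved under pics/ and viewed, and the job is handed in when it is done.

```bash
mkdir -p pics; ls
python3 - <<'E'
from workcell import env
import cv2
s=env.read_state();print(s)
for n in("scene","top","wrist"):
    f=env.grab_frame(n);cv2.imwrite(f"pics/a_{n}.png",f["image"]);print(n,{k:v for k,v in f.items() if k!="image"})
E
```

```text
pics
{'clock': 0.0, 'joint_positions': array([ 8.96454241e+01,  2.20903067e+01,  3.78039392e-01, -2.87703654e-02,
       -6.84119738e+01, -1.48155627e+01]), 'qvel': array([ 0.03489195, -0.02540792, -0.13244935,  0.00346508, -0.01759071,
        0.10912185]), 'joint_torque': array([ 3.55694219e-04, -3.90659165e+01,  1.87403083e+01,  4.21978220e+00,
        1.09617761e-02, -1.93043743e-04]), 'position': array([0.16338933, 0.60262145, 0.22145309]), 'tool_rot': array([-8.98730521e+01,  5.92953968e-03,  1.64819253e+02]), 'force': array([ 0.47869563, -0.46398919,  0.0750006 ]), 'wrist_torque': array([-0.05425447, -0.04515047, -0.05080165]), 'opening': 1.002717194043413}
scene {'fx': 497.39290972617187, 'fy': 497.39290972617187, 'cx': 255.83001422186294, 'cy': 195.681173088342, 'position': array([ 1.13666863, -0.3875439 ,  1.01521707]), 'orientation': array([34.06874373, -0.16231095, 53.53973965]), 'shot': 1}
top {'fx': 386.76929538962224, 'fy': 386.76929538962224, 'cx': 256.4708565476153, 'cy': 195.3451120154328, 'position': array([0.51964222, 0.00134981, 1.11444843]), 'orientation': array([  3.00514984,  -0.20974488, -90.60356803]), 'shot': 2}
wrist {'fx': 273.56484103843, 'fy': 273.56484103843, 'cx': 259.3511335861167, 'cy': 189.78496194099864, 'position': array([0.24243622, 0.58209409, 0.3831206 ]), 'orientation': array([-1.72414657e+01, -6.70874318e-02, -1.05102218e+02]), 'shot': 3}
```

View pics/a_scene.png

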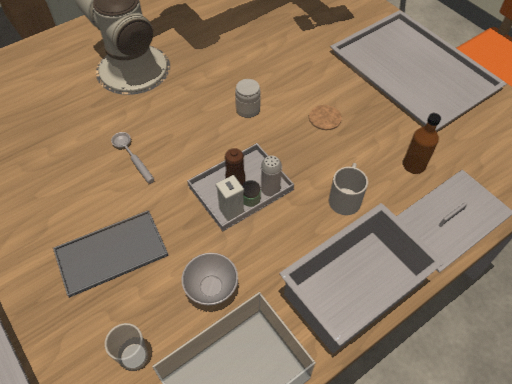

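View pics/a_top.png

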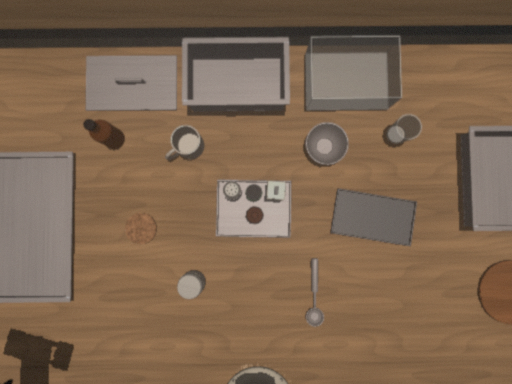

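Run:
```python
from workcell import env
import numpy as np
for n in("scene","top"):
    f=env.grab_frame(n)
    for t in("caddy","side_tray","coaster","mill","shaker","canister","jar","mug","bowl"):
        r=env.search_frame(f,t)
        print(n,t,[(np.round(d["xyz"],3).tolist(),round(d["score"],2)) for d in r[:3]])
print(env.read_state()["clock"])
```

```text
scene caddy [([0.525, -0.021, 0.004], 0.84), ([0.726, 0.192, 0.053], 0.47)]
scene side_tray [([0.514, -0.342, -0.0], 0.95), ([0.603, 0.048, 0.085], 0.28)]
scene coaster [([0.497, 0.326, 0.008], 0.84)]
scene mill [([0.538, 0.0, 0.097], 0.63)]
scene shaker [([0.494, 0.325, 0.007], 0.68), ([0.606, 0.045, 0.087], 0.58)]
scene canister [([0.605, -0.061, 0.093], 0.81)]
scene jar [([0.596, 0.004, 0.051], 0.81), ([0.493, 0.326, 0.006], 0.19)]
scene mug [([0.726, 0.186, 0.053], 0.7)]
scene bowl [([0.712, -0.198, 0.021], 0.57), ([0.724, 0.19, 0.054], 0.36)]
top caddy [([0.526, 0.015, 0.002], 0.67)]
top side_tray [([0.512, -0.338, 0.005], 0.61)]
top coaster [([0.488, 0.332, 0.007], 0.57)]
top mill [([0.523, 0.004, 0.114], 0.75), ([0.728, -0.205, 0.024], 0.32)]
top shaker [([0.587, 0.062, 0.109], 0.56)]
top canister [([0.586, -0.051, 0.11], 0.78), ([0.488, 0.331, 0.006], 0.64)]
top jar [([0.592, 0.004, 0.055], 0.68), ([0.515, -0.337, 0.005], 0.33)]
top mug [([0.727, 0.192, 0.029], 0.55)]
top bowl [([0.729, -0.204, 0.024], 0.77)]
1.15
```

The scene matches the description. In the top view the shaker is at (232,189), the jar at (254,193), the canister at (276,191) and the mill at (255,215). The coaster is at (142,228) and the side tray at (373,217). Next I'll fit silhouettes for precise poses.

```bash
cat > vis.py <<'E'
import numpy as np, cv2
from scipy.optimize import minimize
from scipy.spatial.transform import Rotation as R
def proj(f,P):
    Rc=R.from_euler('xyz',f["orientation"],degrees=True).as_matrix()
    c=(np.atleast_2d(P)-f["position"])@Rc
    return np.c_[f["fx"]*c[:,0]/-c[:,2]+f["cx"], f["fy"]*-c[:,1]/-c[:,2]+f["cy"]]
def circ(d,n=40):
    a=np.linspace(0,2*np.pi,n,endpoint=False);return np.c_[np.cos(a),np.sin(a)]*d/2
def sq(w,l=None):
    l=l or w;return np.array([[w,l],[-w,l],[-w,-l],[w,-l]])/2
def lay(*zs): return np.vstack([np.c_[p,np.full(len(p),z)] for p,z in zs])
M={"mill":lay((circ(.05),0),(circ(.05),.03),(circ(.044),.05),(circ(.044),.092),(circ(.046),.102),(circ(.016),.12)),
"shaker":lay((circ(.048),0),(circ(.048),.085),(circ(.0496),.091),(circ(.036),.11)),
"canister":lay((sq(.046),0),(sq(.046),.092),(sq(.048),.106)),
"jar":lay((circ(.048),0),(circ(.048),.036),(circ(.045),.048)),
"coaster":lay((circ(.09),0),(circ(.09),.006)),
"side_tray":lay((sq(.13,.23),0),(sq(.13,.23),.012)),
"caddy":lay((sq(.16,.21),0),(sq(.16,.21),.025)),
"mug":lay((circ(.08),0),(circ(.08),.09)),"bowl":lay((circ(.08),0),(circ(.12),.05))}
def sil(f,name,x,y,th,z0,S=4):
    P=M[name].copy();c,s=np.cos(th),np.sin(th)
    Q=np.c_[P[:,0]*c-P[:,1]*s+x,P[:,0]*s+P[:,1]*c+y,P[:,2]+z0]
    h=cv2.convexHull(((proj(f,Q)+.5)*S-.5).astype(np.float32))
    im=np.zeros((384*S,512*S),np.uint8);cv2.fillPoly(im,[np.round(h*16).astype(np.int32)],1,shift=4);return im
def fit(pairs,name,x0,z0,rot=False):
    S=4;ms=[(f,cv2.resize(m.astype(np.uint8),None,fx=S,fy=S,interpolation=cv2.INTER_NEAREST)) for f,m in pairs]
    def cost(p):
        t=0
        for f,m in ms:
            a=sil(f,name,p[0]/1000,p[1]/1000,p[2]/50 if rot else 0,z0)
            t+=1-(a&m).sum()/(a|m).sum()
        return t/len(ms)
    n=3 if rot else 2
    p0=np.array([x0[0]*1000,x0[1]*1000]+([x0[2]*50] if rot else []))
    sim=np.vstack([p0]+[p0+8*np.eye(n)[i] for i in range(n)])
    r=minimize(cost,p0,method='Nelder-Mead',options=dict(initial_simplex=sim,xatol=.05,fatol=1e-5,maxiter=150))
    return np.r_[r.x[:2]/1000,np.degrees(r.x[2]/50) if rot else 0],r.fun
E
cat > m.py <<'E'
from workcell import env
from vis import *
import sys,pickle
g={"caddy":(.53,.0,0),"side_tray":(.513,-.338,-.13),"coaster":(.488,.33),"mill":(.528,.003),"shaker":(.59,.06),"canister":(.59,-.055,0),"jar":(.592,.003),"bowl":(.725,-.204),"mug":(.727,.19)}
F={};MK={}
for n in("top","scene"):
    f=env.grab_frame(n);F[n]=f
    for t in g:
        r=env.trace(f,t)
        if r: MK[n,t]=r[0]["mask"];
        print(n,t,[(round(d["score"],2),int(d["mask"].sum())) for d in r[:2]])
for t in g:
    z=.004 if t in("mill","shaker","canister","jar") else 0
    for ns in(("top",),("scene",),("top","scene")):
        pr=[(F[n],MK[n,t]) for n in ns if (n,t) in MK]
        if pr:
            p,c=fit(pr,t,g[t],z,len(g[t])==3);print(t,ns,np.round(p,4),round(c,3))
pickle.dump((F,MK),open("m.pkl","wb"))
for n in F:
    im=F[n]["image"].copy()
    for (a,t),m in MK.items():
        if a==n:
            cs,_=cv2.findContours(m.astype(np.uint8),0,1);cv2.drawContours(im,cs,-1,(0,255,0) ,1)
    x0,y0,x1,y1={"top":(110,120,430,260),"scene":(20,60,400,320)}[n]
    s=2
    cv2.imwrite(f"pics/b_{n}.png",cv2.resize(im[y0:y1,x0:x1],None,fx=s,fy=s))
E
python3 m.py
```

```text
top caddy [(0.69, 3113)]
top side_tray [(0.8, 3688)]
top coaster [(0.77, 795)]
top mill [(0.75, 238)]
top shaker [(0.75, 291)]
top canister [(0.72, 390)]
top jar [(0.46, 226)]
top bowl [(0.9, 1443), (0.5, 3191)]
top mug [(0.73, 982)]
scene caddy [(0.8, 2657)]
scene side_tray [(0.88, 5388)]
scene coaster [(0.93, 618)]
scene mill [(0.74, 520), (0.41, 422)]
scene shaker [(0.63, 719)]
scene canister [(0.59, 914)]
scene jar [(0.67, 427)]
scene bowl [(0.76, 2323)]
scene mug [(0.9, 1494)]
caddy ('top',) [ 0.5409  0.0055 -2.1881] 0.277
caddy ('scene',) [ 0.5439  0.0043 -2.0869] 0.492
caddy ('top', 'scene') [ 0.5425  0.0053 -2.0952] 0.39
side_tray ('top',) [  0.5128  -0.3369 -10.4411] 0.025
side_tray ('scene',) [  0.5157  -0.337  -10.041 ] 0.025
side_tray ('top', 'scene') [  0.5136  -0.3369 -10.1828] 0.032
coaster ('top',) [0.4877 0.3297 0.    ] 0.032
coaster ('scene',) [0.4883 0.3305 0.    ] 0.087
coaster ('top', 'scene') [0.488  0.3302 0.    ] 0.061
mill ('top',) [0.5219 0.0028 0.    ] 0.079
mill ('scene',) [0.512 0.011 0.   ] 0.321
mill ('top', 'scene') [0.5216 0.0037 0.    ] 0.214
shaker ('top',) [0.5881 0.0626 0.    ] 0.059
shaker ('scene',) [0.5905 0.0627 0.    ] 0.068
shaker ('top', 'scene') [0.5884 0.0631 0.    ] 0.074
canister ('top',) [ 0.5864 -0.0546 -1.1924] 0.072
canister ('scene',) [  0.5873  -0.0537 -16.2172] 0.109
canister ('top', 'scene') [ 0.5865 -0.0544 -8.1877] 0.106
jar ('top',) [0.584  0.0042 0.    ] 0.088
jar ('scene',) [0.5864 0.0063 0.    ] 0.115
jar ('top', 'scene') [0.5855 0.0058 0.    ] 0.117
bowl ('top',) [ 0.7173 -0.2005  0.    ] 0.035
bowl ('scene',) [ 0.7222 -0.2003  0.    ] 0.024
bowl ('top', 'scene') [ 0.7211 -0.2004  0.    ] 0.05
mug ('top',) [0.725  0.1867 0.    ] 0.132
mug ('scene',) [0.7266 0.1881 0.    ] 0.041
mug ('top', 'scene') [0.726  0.1879 0.    ] 0.094
```

Positions agree with the tray layout: caddy centre about (0.5415, 0.005), yaw −2°. The mill is at the near middle, the shaker at +y and the canister at −y. Now I'll check the IK and run the mill.

```bash
cat > h.py <<'E'
from workcell import env
import numpy as np
CY=-2.0; TY=-10.2; TC=np.array([.5138,-.3369])
ty=np.array([-np.sin(np.radians(TY)),np.cos(np.radians(TY))])
HOME={"mill":(.5218,.0033),"shaker":(.589,.0628),"canister":(.5868,-.0542),"jar":(.5852,.0052)}
SPOT={"mill":TC-.075*ty,"shaker":TC,"canister":TC+.075*ty}
Z={"mill":.059,"shaker":.051,"canister":.051,"jar":.010}
COAST=(.488,.330)
UP=.15
def ori(y): return [-90,0,y]
def st(tag):
    s=env.read_state();print(tag,round(s["clock"],1),np.round(s["position"],4),np.round(s["tool_rot"],1),"open",round(s["opening"],3),"F",np.round(s["force"],1),flush=True)
def pick(xy,z,yaw,pre=1.0,force=25):
    env.goto([*xy,z+UP],ori(yaw)); 
    env.gripper_to(pre)
    env.move_straight([*xy,z+.03],ori(yaw),rate=.2)
    hit=env.move_straight([*xy,z],rate=.06,force_limit=8); st("down hit=%s"%hit)
    env.gripper_to(0,force); st("gripped")
    env.move_straight([*xy,z+UP],rate=.15); st("lifted")
def place(xy,z,yaw,rel):
    env.move_straight([*xy,z+UP],ori(yaw),rate=.2)
    env.move_straight([*xy,z+.012],rate=.15)
    env.dwell(.2)
    hit=env.move_straight([*xy,z-.004],rate=.025,force_limit=4); st("placed hit=%s"%hit)
    env.gripper_to(rel); env.dwell(.1); st("released")
    env.move_straight([*xy,z+UP],rate=.2)
E
python3 - <<'E'
from h import *
for o in (90,-90):
  for n in("mill","shaker","canister"):
    for dz in(0,UP):
        print(o,n,np.round(env.inverse_kinematics([*HOME[n],Z[n]+dz],ori(CY+o)),0),np.round(env.inverse_kinematics([*SPOT[n],Z[n]+dz],ori(TY+o)),0))
for o in(0,180): print(o,env.inverse_kinematics([*HOME["jar"],Z["jar"]],ori(CY+o)),env.inverse_kinematics([*COAST,Z["jar"]],ori(CY+o)))
E
```

```text
90 mill [ 18.  23. -26.   0. -41. -20.] [-25.  33.  -7.   0. -50.  15.]
90 mill [ 18.  13. -15.   0. -62. -20.] [-25.  25.   3.   0. -68.  15.]
90 shaker [ 22.  29. -16.   0. -45. -24.] [-18.  31. -13.   0. -47.   8.]
90 shaker [ 22.  20.  -6.   0. -64. -24.] [-18.  22.  -3.   0. -65.   8.]
90 canister [ 10.  29. -17.   0. -45. -12.] [-11.  29. -17.   0. -45.   1.]
90 canister [ 10.  19.  -7.   0. -64. -12.] [-11.  19.  -7.   0. -64.   1.]
-90 mill [ 18.  23. -26.   0. -41. 160.] [ -25.   33.   -7.    0.  -50. -165.]
-90 mill [ 18.  13. -15.   0. -62. 160.] [ -25.   25.    3.    0.  -68. -165.]
-90 shaker [ 22.  29. -16.   0. -45. 156.] [ -18.   31.  -13.    0.  -47. -172.]
-90 shaker [ 22.  20.  -6.   0. -64. 156.] [ -18.   22.   -3.    0.  -65. -172.]AttributeError: 'NoneType' object has no attribute 'rint'

The above exception was the direct cause of the following exception:

Traceback (most recent call last):
TypeError: loop of ufunc does not support argument 0 of type NoneType which has no callable rint method
```

View pics/b_top.png

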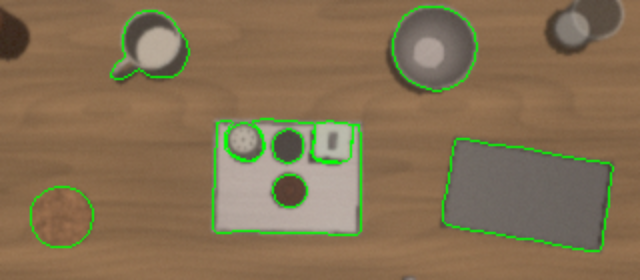

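The masks sit tightly on each thing, with shaker, jar and canister in the back row and the mill in front. Yaw +90° is feasible everywhere, so I'll pick the mill.

```bash
python3 - <<'E'
from h import *
import cv2
n="mill"
pick(HOME[n],Z[n],CY+90,pre=.85)
f=env.grab_frame("scene");cv2.imwrite("pics/c1.png",f["image"])
place(SPOT[n],Z[n],TY+90,.75)
f=env.grab_frame("scene");cv2.imwrite("pics/c2.png",f["image"]); st("end")
E
python3 -c "
import cv2,numpy as np
cv2.imwrite('pics/c12.png',np.hstack([cv2.imread('pics/c%d.png'%i)[50:350,20:400] for i in(1,2)]))"
```

```text
down hit=False 6.6 [0.5219 0.0033 0.0588] [-90.   0.  88.] open 0.85 F [ 0.2 -0.1  0.4]
gripped 7.2 [0.5222 0.0034 0.0592] [-90.1  -0.   88. ] open 0.502 F [ 0.9 -0.2  0.5]
lifted 8.4 [0.521  0.0032 0.2079] [-89.9   0.   88. ] open 0.5 F [-0.3 -0.1 -1.9]
placed hit=True 12.4 [ 0.5006 -0.4108  0.0591] [-90.    0.   79.8] open 0.494 F [-0.3  0.4  3.7]
released 13.2 [ 0.4998 -0.4102  0.0582] [-89.9  -0.1  79.8] open 0.753 F [ 0.3 -0.5 -0.3]
end 14.2 [ 0.4997 -0.4101  0.207 ] [-89.7  -0.1  79.8] open 0.749 F [-0.4  0.5  0.9]
```

View pics/c12.png

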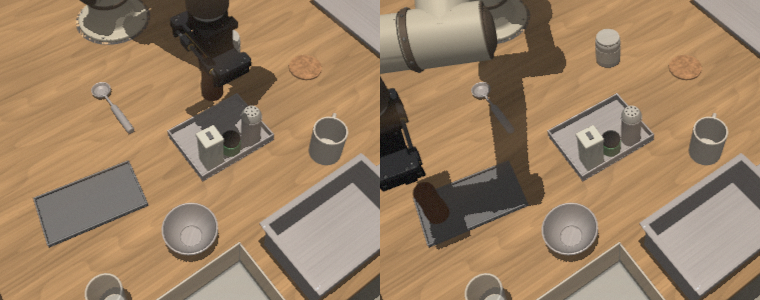

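The mill was lifted upright and now stands at the far −y end of the side tray (430,200 in the right half). The shaker and canister are next.

Run:
```python
from h import *
import cv2
for i,n in enumerate(("shaker","canister")):
    pick(HOME[n],Z[n],CY+90,pre=.85)
    place(SPOT[n],Z[n],TY+90,.75)
env.goto([.5,.05,.3],ori(CY+90))
a=env.grab_frame("scene")["image"];b=env.grab_frame("top");
print([(np.round(d["xyz"],3),round(d["score"],2)) for d in env.search_frame(b,"jar")[:2]])
cv2.imwrite("pics/d.png",np.hstack([a[50:350,20:400],b["image"][60:360,100:480]])); st("end")
```

```text
down hit=False 17.8 [0.5891 0.0628 0.0508] [-90.   0.  88.] open 0.849 F [-0.8  0.5  0.6]
gripped 18.4 [0.5904 0.0631 0.0518] [-90.2  -0.   88. ] open 0.547 F [ 2.8 -0.1  1.3]
lifted 19.6 [0.588  0.0626 0.1995] [-89.8   0.   88. ] open 0.548 F [-0.7 -0.1 -2.5]
placed hit=True 23.5 [ 0.5141 -0.3372  0.0514] [-90.    0.   79.8] open 0.547 F [-0.5  0.1  3.9]
released 24.3 [ 0.5129 -0.3365  0.0502] [-89.9  -0.   79.8] open 0.752 F [-0.7 -0.9  0.6]
down hit=False 28.2 [ 0.5869 -0.0542  0.0508] [-90.   0.  88.] open 0.847 F [0.5 0.5 0.1]
gripped 28.8 [ 0.5873 -0.0542  0.0512] [-90.1  -0.   88. ] open 0.549 F [ 1.1 -0.4  0.7]
lifted 29.9 [ 0.5859 -0.0542  0.1996] [-89.8   0.   88. ] open 0.545 F [ 0.7  1.3 -3. ]
placed hit=True 33.0 [ 0.5275 -0.2632  0.0509] [-90.    0.   79.8] open 0.54 F [1.1 0.2 3.3]
released 33.7 [ 0.5262 -0.2628  0.0499] [-89.9  -0.   79.8] open 0.75 F [-0.1  0.3 -0.5]
[]
end 36.0 [0.5001 0.049  0.2993] [-89.9   0.   87.9] open 0.753 F [ 0.8  0.2 -0.3]
```

View pics/d.png

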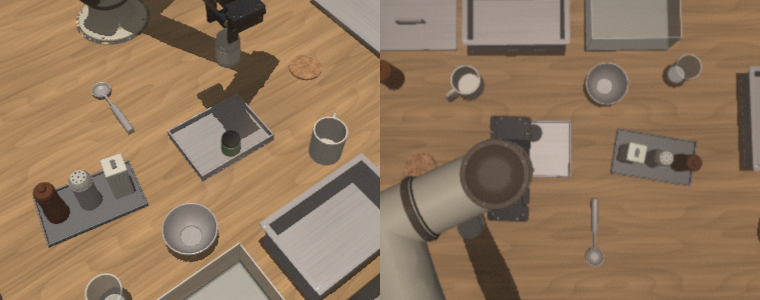

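All three stand upright on the side tray in the left view: mill (52,200), shaker (82,190), canister (117,175). The jar is alone in the caddy at (231,143). Next I pick the jar with the jaws along y, and place it on the coaster.

Run:
```python
from h import *
import cv2
J0=env.read_state()["joint_positions"]
best=None
for o in(0,180):
    a=[env.inverse_kinematics([*HOME["jar"],Z["jar"]+d],ori(CY+o)) for d in(0,UP)]
    b=[env.inverse_kinematics([*COAST,Z["jar"]+.002+d],ori(CY+o)) for d in(0,UP)]
    ok=all(x is not None for x in a+b); print(o,ok,[None if x is None else np.round(x,0) for x in a+b])
    if ok:
        c=abs(a[1]-J0).max()
        if best is None or c<best[0]: best=(c,o)
o=best[1];print("use",o)
pick(HOME["jar"],Z["jar"],CY+o,pre=.85)
place(COAST,Z["jar"]+.002,CY+o,.72)
env.goto([.5,-.05,.3],ori(CY+90))
f=env.grab_frame("scene");g=env.grab_frame("top")
import vis
for n,q in(("scene",f),("top",g)):
    for t,x0 in(("jar",COAST),("coaster",COAST)):
        r=env.trace(q,t)
        if r: print(n,t,round(r[0]["score"],2),vis.fit([(q,r[0]["mask"])],t,x0,.006 if t=="jar" else 0))
cv2.imwrite("pics/e.png",np.hstack([f["image"][50:350,20:400],g["image"][60:360,100:480]])); st("end")
```

```text
0 True [array([  16.,   31.,  -19.,   -0.,  -39., -108.]), array([  16.,   21.,  -10.,   -0.,  -58., -108.]), array([  50.,   32.,  -18.,   -0.,  -40., -142.]), array([  50.,   21.,  -10.,   -0.,  -59., -142.])]
180 True [array([ 16.,  31., -19.,   0., -39.,  72.]), array([ 16.,  21., -10.,   0., -58.,  72.]), array([ 50.,  32., -18.,   0., -40.,  38.]), array([ 50.,  21., -10.,   0., -59.,  38.])]
use 0
down hit=False 39.2 [0.5852 0.0052 0.0098] [-90.   0.  -2.] open 0.85 F [0.5 0.6 0.3]
gripped 39.8 [0.5853 0.0052 0.0102] [-90.  -0.  -2.] open 0.543 F [-0.2 -0.1  1. ]
lifted 40.9 [0.5844 0.0051 0.1588] [-90.    0.1  -2. ] open 0.545 F [-0.7 -0.1 -1.5]
placed hit=True 44.5 [0.4879 0.33   0.012 ] [-90.   0.  -2.] open 0.542 F [-1.6 -0.2  3.2]
released 45.2 [0.4873 0.3294 0.0114] [-90.1   0.1  -2. ] open 0.724 F [0.4 0.7 0.3]
scene jar 0.64 (array([0.48796748, 0.3299994 , 0.        ]), np.float64(0.10014082303238925))
top jar 0.85 (array([0.48809194, 0.33005216, 0.        ]), np.float64(0.09331229039258238))
end 48.4 [ 0.5    -0.0497  0.2999] [-90.   0.  88.] open 0.724 F [-0.1  0.4 -0. ]
```

View pics/e.png

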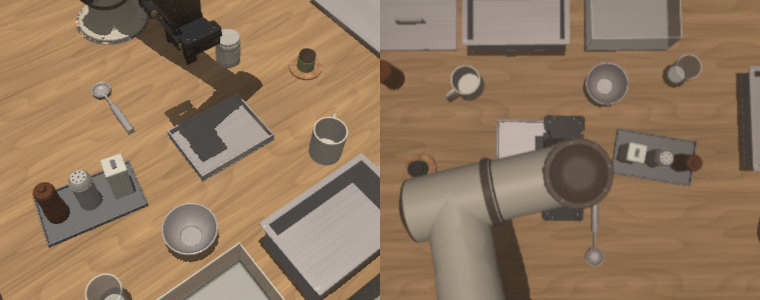

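The jar stands in the middle of the coaster (305,62 on the left), and both cameras fit it within 1 mm of (0.488, 0.330). Now the three go back, mill last.

Run:
```python
from h import *
import cv2
for n in ("canister","shaker","mill"):
    print(n)
    pick(SPOT[n],Z[n],TY+90,pre=.85)
    place(HOME[n],Z[n],CY+90,.72)
env.goto([.40,-.20,.35],ori(CY+90))
f=env.grab_frame("scene");g=env.grab_frame("top")
import vis
for n,q in(("scene",f),("top",g)):
    for t in("mill","shaker","canister"):
        r=env.trace(q,t)
        if r: p,c=vis.fit([(q,r[0]["mask"])],t,HOME[t],.004);print(n,t,round(r[0]["score"],2),np.round(p,4),round(c,3))
    r=env.trace(q,"jar")
    if r: p,c=vis.fit([(q,r[0]["mask"])],"jar",(.49,.325),.006);print(n,"jar",np.round(p,4),round(c,3))
cv2.imwrite("pics/f.png",np.hstack([f["image"][50:350,20:400],g["image"][60:360,100:480]])); st("end")
```

```text
canister
down hit=False 51.3 [ 0.5272 -0.2632  0.0508] [-90.    0.   79.8] open 0.847 F [ 0.2 -0.1  0.1]
gripped 51.9 [ 0.5274 -0.2632  0.0512] [-90.    0.   79.8] open 0.545 F [0.3 0.9 1.4]
lifted 53.0 [ 0.5263 -0.2627  0.1996] [-89.8  -0.   79.8] open 0.542 F [ 0.5  0.2 -1.8]
placed hit=True 56.0 [ 0.587  -0.0541  0.0511] [-90.   0.  88.] open 0.547 F [0.9 0.6 3.2]
released 56.7 [ 0.5856 -0.0542  0.05  ] [-89.8   0.   88. ] open 0.718 F [-0.7 -0.9  0.3]
shaker
down hit=False 60.7 [ 0.5139 -0.337   0.0508] [-90.    0.   79.8] open 0.851 F [ 0.7 -0.   0.2]
gripped 61.3 [ 0.5143 -0.337   0.0513] [-90.1   0.   79.8] open 0.543 F [ 0.3 -0.5  1.1]
lifted 62.4 [ 0.513  -0.3365  0.1996] [-89.8  -0.1  79.8] open 0.544 F [ 0.4 -0.8 -3. ]
placed hit=True 66.4 [0.5891 0.0628 0.0511] [-90.   0.  88.] open 0.55 F [ 0.  -0.7  3.8]
released 67.1 [0.5878 0.0625 0.05  ] [-89.8   0.   88. ] open 0.718 F [0.1 0.4 0.3]
mill
down hit=False 71.7 [ 0.5006 -0.4108  0.0588] [-90.    0.   79.8] open 0.85 F [0.  0.1 0.2]
gripped 72.3 [ 0.5006 -0.4107  0.0592] [-90.    0.   79.8] open 0.496 F [ 0.3 -0.4  0.1]
lifted 73.5 [ 0.4999 -0.4102  0.2077] [-89.9  -0.1  79.8] open 0.497 F [-0.3 -0.2 -1.5]
placed hit=True 77.5 [0.5217 0.0032 0.0589] [-90.   0.  88.] open 0.501 F [-0.2  0.2  3.8]
released 78.2 [0.5209 0.0031 0.0584] [-89.9   0.   88. ] open 0.718 F [ 0.3 -0.9  0.4]
scene mill 0.86 [0.5158 0.0069 0.    ] 0.28
scene shaker 0.62 [0.5878 0.0628 0.    ] 0.042
scene canister 0.79 [ 0.5851 -0.0521  0.    ] 0.181
scene jar [0.4889 0.3301 0.    ] 0.069
top mill 0.73 [0.5176 0.0038 0.    ] 0.051
top shaker 0.79 [0.5854 0.0627 0.    ] 0.11
top canister 0.64 [ 0.5859 -0.0541  0.    ] 0.092
top jar [0.4871 0.3308 0.    ] 0.048
end 80.7 [ 0.4001 -0.1998  0.3499] [-90.  -0.  88.] open 0.722 F [-0.5 -0.   0.8]
```

View pics/f.png

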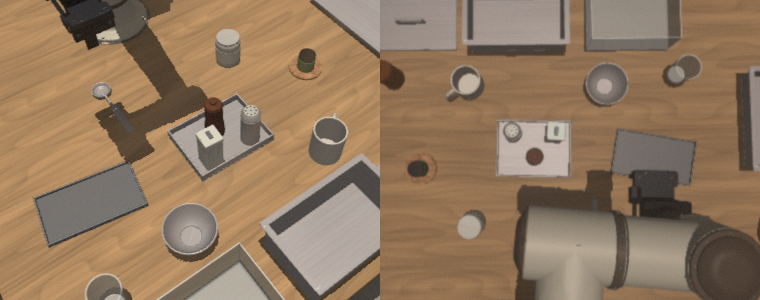

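Everything is back: the mill, shaker and canister stand upright in their old spots (213,115), (250,125) and (210,147), the jar is on the coaster, and the mug and bowl are unmoved. The fits are within about 5 mm of the start, so I'm handing in.

```bash
python3 -c "
from workcell import env
env.close_job()"
```

```text
the job is handed in; nothing more can be done
```

The job is done and handed in after about 81 s of robot time; no verdict is reported. I stood the mill, shaker and canister on the side tray, then set the jar on the cork coaster. After that I put the three back where they started: canister first, then shaker, then mill.

- **Jar:** the final camera fits put it within about 1–2 mm of the coaster's centre.
- **Mill, shaker and canister:** the top camera puts the three at about 4, 3 and 1 mm from where they started, against the 15 mm allowed. All stand upright in the last pictures, and the gripper is open and clear of everything.
- **Mug and bowl:** they look unmoved in the pictures; I did not measure them again at the end.

**Where checks disagreed:** the scene-camera fit of the mill was poor both before and after, because other things partly hide it. It differs from the top camera by up to about 10 mm, so I relied on the top camera and the arm's own position readings. The network also missed the jar once, and later the coaster, while the arm was blocking the view.

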